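Set, lock and fire the bench spray stand

ROBOT

A 6-joint arm with a two-finger parallel gripper is mounted at the origin on a cart in front of the work surface, level with it; the furniture and walls round the work are solid. World frame = base frame: x ahead of the robot, y to its left, z up, the work surface at z = 0. Lengths are in mm, angles in rad, forces in N, time in s.
With the tool pointing down it reaches from about 350 to 975 mm from the base axis. Payload 4.9 kg.
Tool frame: the origin (TCP) lies midway between the tips of the shut fingers; the grasp point (between the pads) lies 19 mm behind it; z points along the fingers, y is the line along which they close (so a half turn about z gives the same grasp; the last joint's range is limited). The gripper opens to 85 mm and grips with 20 to 120 N. Pads are 22 mm wide; open, the fingers measure 114 mm over their backs; the gripper's body (76 mm by 85 mm) begins 54 mm behind the grasp point. The pads swing forward as they close: fully open they stand 13 mm farther back than shut.
Start: joints at [1.17, 0.053, 1.613, -0, 1.476, -0.119], TCP at [173.793, 600.331, 203.804] pointing down, gripper open.
Joint ranges: [-3.01, 3.01], [-1.01, 2.22], [0.06, 2.58], [-1.02, 4.17], [0.09, 2.62], [-3.14, 3.14]. Speed limits (rad/s): [2.57, 2.57, 3.14, 3.14, 3.14, 3.14].

INTERFACE

Orientations are given as a unit quaternion [x, y, z, w].
In Python, from rig import robot gives the robot as it stands.
- The arm moves only by the shell command python3 shift.py 'ROWS' [OPENING] [FORCE]. ROWS is a JSON list of rows, 1 to 12 of them, each of 6 numbers: dx, dy, dz in shares of the most that a row can go, 1 being 62.5 mm, then a rotation vector rx, ry, rz in units of 0.25 rad; each row shifts and turns the commanded pose from where the row before left it, along the tool's axes as they then stand; what a row does not reach is not made up. A row lasts 1/8 s, in which the tool goes at most 62.5 mm and 0.188 rad, less where a joint would pass 70% of its speed; a pose out of reach is approached as far as the arm can. OPENING is the finger opening in mm, set as the command begins (- or left out keeps the last). The fingers move at their own pace and stop on an object; FORCE is the grip in N (left out, the last holds). Time passes only in rows, so rows that do not move let the fingers close. It prints the time, the measured TCP pose, the force, the opening and the grip force at its end. Input that does not fit is refused with a message, and nothing moves.
- robot.sense(): the state, without advancing time (a new reading comes with each control period).
- robot.read_camera(name): name is "scene" or "top" or "wrist"; returns a dict with "image" (384x512x3 uint8, red, green, blue), "fx", "fy", "cx", "cy" (pixels), "pose" (4x4, takes a point from camera to world coordinates); the wrist camera has in their place "T_tool_cam" (4x4, takes a point from camera to tool coordinates, whose origin is the TCP and whose axes are the flange's). Camera axes: x right, y down, z forward; pixel columns grow to the right and rows downward; lengths in mm; the calibration is good to about 2 mm. The wrist camera is an equidistant fisheye: a pixel r from the principal point sees the ray r / f radians off the axis. A picture is of the moment at which its call begins: read the wrist's pose just before it. There is no depth.
- robot.close_job(): hands the job in; it is judged then, once.
The state is a dict: "time_s": time; "joints": joint angles; "qd": joint speeds; "effort": joint torques, N m; "position": TCP position; "eef_rot": TCP orientation; "wrist_force": force on the tool from outside, world axes, zero at the start; "torque": the same for the moment, N m; "finger_gap": finger opening in mm; "grip_force": force on a finger pad.
Only numpy, scipy, OpenCV 4.12 (cv2) and the standard library are available. Lean on these libraries where they do the work, as an engineer would, in place of code of your own. Each camera call takes 0.05 s, during which the arm holds its last target. There are 200 camera calls.

TASK

The solenoid valve on the rinse grate is ready for a shot of cleaner. Turn the regulator knob clockwise until its pointer stands at the green mark, slide the red fork lock fully home over the knob so that the setting cannot shift, and only then press the white nozzle cap gently right down for about half a second and let it spring back up. Leave the valve and the other things lying about where they are.

Things in the scene. Friction and masses are not known exactly. Their poses are not given: they have to be found in the camera images.
- spray_stand: Fixed spray stand on a grey plate 150 x 446 mm, plate top z 10. Origin: on the table, 9 mm left of the plate's middle. Its axes: x to the rear (away from the robot), y left along the plate, z up. On it, x, y in mm: regulator knob axis 0, -100; blue canister (58 across) axis 0, 55; drip pan with rinse grate (106 square, top z 58) centre 0, 152, clear splash plate on its left up to z 108.
- knob (a joint): Regulator knob, vertical hinge. 0 = white pointer line to the stand's rear (+x); grows clockwise seen from above, 0 to 2.6 rad. The green mark on the white dial is at 1.571: the pointer then aims right (-y), straight at the red lock. Starts at 0.1 to 0.9. Friction about 0.06 N m; stays where it is left. The gauge needle in front follows it.
- knob_top (a point): Centre of the knob's top, on its axis, z 96 on the stand; turns with the knob: its x axis is the pointer direction, z up. The knob is an upright black bar 10 mm thick, 32 mm tall (z 64 to 96), reaching 23 mm to either side of the axis, on a skirt 44 mm across. Grip it across its flat sides with the fingertips above z 77: the lock's fork runs below that.
- lock (a joint): Red fork lock, slides along the stand's +y toward the knob. 0 = drawn back (starts 0 to 4 mm), 0.036 m = home on its stop. Its prongs (13 mm gap, z 66 to 75, rounded tips) straddle the knob's 10 mm bar; they enter only when the pointer is within about 0.15 rad of the green mark, and centre the bar; else they butt against it. Friction about 2 N; stays where it is left.
- lock_tab (a point): Centre of the top of the lock's upright red thumb tab, z 104 on the stand; moves with the lock. 95 mm right (-y) of the knob's axis when drawn back, 59 mm when home. The tab is 14 x 14 mm, free from z 77 to 104; the guide rails beside it (44 mm over both) end at z 77. Pinch it across x or push it toward +y.
- nozzle_cap (a joint): Sprung white nozzle cap on the canister, slides straight down. 0 = up, 0.008 m = fully down on its stop. The spring takes 3 N to start and 9 N at the bottom; more than 35 N would damage it. Its spout points along the stand's +y toward the grate.
- cap_top (a point): Centre of the cap's top face (33 mm across), z 154 on the stand when up; moves with the cap. Press it straight down with the closed fingers.
- valve: Loose solenoid valve, 19 x 76 x 58 mm, white body with black coil, standing on the rinse grate. Origin under its middle. To be left alone.
- limit_switch: Loose blue roller-lever switch, 20 x 51 x 48 mm, on the table by the stand. Origin under its middle. To be left alone.
- side_cutter: Loose red pliers, 58 x 169 x 14 mm, lying on the table in front of the stand. Origin under their middle. To be left alone.
- driver_small: Loose red screwdriver, 29 x 160 x 25 mm, lying on the table behind the stand. Origin under its middle. To be left alone.
- fuse_tin: Loose round tin with red lid, 54 mm across, 24 mm high, on the table behind the stand. Origin under its middle. To be left alone.

How it is judged:
By the outcome, as a careful person would: the job done as asked, in the order asked, and still so for the second after the job is handed in, with the robot touching nothing.
It also fails if it takes over 56 s, if anything falls off the work surface, if the arm or the gripper's body presses on something with over 40 N, if the wrist force passes 120 N, or if a joint passes its speed limit or range.

## Working session

There is one attempt and no reset: what is moved stays moved. The work goes in short steps, Python scripts to look and compute and a shell command to move; the robot and the scene stay as the last step left them, time stands still between calls to the robot, and variables do not carry over. Pictures are saved under pics/ and viewed, at most 13 in all, crops included, and the job is handed in when it is done.

```bash
ls; mkdir -p pics; python3 - <<'E'
from rig import robot
import cv2,pickle
d={}
for n in("scene","top"):
    c=robot.read_camera(n);d[n]=c;cv2.imwrite(f"pics/{n}0.png",c["image"][:,:,::-1]);print(n,c["fx"],c["cx"],c["cy"],c["pose"].round(3).tolist() if hasattr(c["pose"],'round') else c["pose"])
pickle.dump(d,open("c0.pkl","wb"))
s=robot.sense();print(s)
E
```

```text
pics
rig.py
shift.py
scene 399.8547548573835 253.9294575066132 193.8045340309117 [[0.678, -0.332, 0.656, -196.937], [-0.735, -0.281, 0.618, -666.832], [-0.021, -0.901, -0.434, 582.912], [0.0, 0.0, 0.0, 1.0]]
top 355.42088111522907 262.1360166085818 193.59556753749106 [[0.02, -0.998, 0.066, 470.297], [-1.0, -0.021, -0.006, 27.658], [0.007, -0.065, -0.998, 1098.962], [0.0, 0.0, 0.0, 1.0]]
{'time_s': 0.1, 'joints': array([ 1.16998858e+00,  5.32705902e-02,  1.61417842e+00, -7.70530084e-06,
        1.47600246e+00, -1.19001776e-01]), 'qd': array([-0.00075064, -0.00044567, -0.00330293, -0.0007232 , -0.00187383,
        0.00053504]), 'effort': array([ 7.23921348e-04, -3.94903135e+01, -3.71365356e+01,  2.98999601e-05,
        3.88669461e-03,  1.61185966e-05]), 'position': array([173.5643936 , 599.766946  , 202.68558342]), 'eef_rot': array([ 1.40436783e-01,  9.90089211e-01, -8.99179318e-04, -2.35141084e-04]), 'wrist_force': array([ 0.15827184, -0.01388401, -0.58183763]), 'torque': array([-0.0479224 , -0.02632606, -0.00513504]), 'grip_force': 0.0, 'finger_gap': 85.29633665924857}
```

View pics/top0.png

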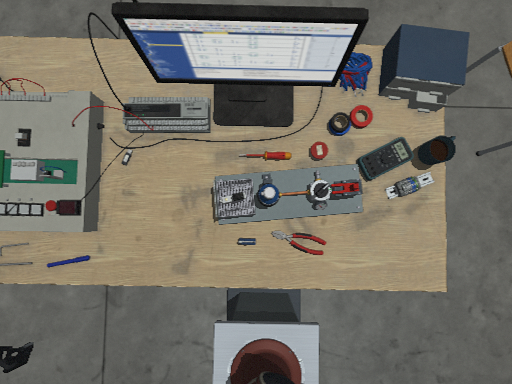

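View pics/scene0.png

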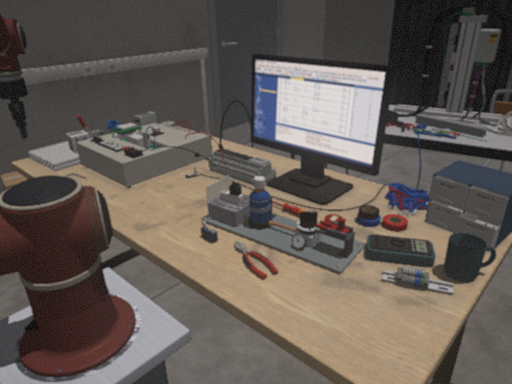

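Top: the stand spans x 213–362, y 165–222, with the cap at about (268,192), knob at (320,190) and red lock at (347,187). Scene: the stand runs from (205,222) to (360,255). Next I'll get a rough stand pose and zoomed crops.

```bash
cat > h.py <<'E'
import numpy as np,cv2,pickle
from rig import robot
from scipy.spatial.transform import Rotation as R
def ray(c,u,v):
    "world origin and direction of a pixel"
    if "T_tool_cam" in c:
        x,y=u-c["cx"],v-c["cy"];r=np.hypot(x,y);t=r/c["fx"]
        d=np.array([np.sin(t)*x/max(r,1e-9),np.sin(t)*y/max(r,1e-9),np.cos(t)])
        T=c["T"]
    else:
        d=np.array([(u-c["cx"])/c["fx"],(v-c["cy"])/c["fy"],1.]);T=np.array(c["pose"])
    d=T[:3,:3]@d;return T[:3,3],d/np.linalg.norm(d)
def onz(c,u,v,z):
    o,d=ray(c,u,v);return o+d*(z-o[2])/d[2]
def tri(*rs):
    A=[np.eye(3)-np.outer(d,d) for o,d in rs]
    p=np.linalg.solve(sum(A),sum(a@o for a,(o,d) in zip(A,rs)))
    return p,[np.linalg.norm(a@(p-o)) for a,(o,d) in zip(A,rs)]
def proj(c,p):
    T=c["T"] if "T" in c else np.array(c["pose"])
    q=T[:3,:3].T@(np.array(p)-T[:3,3])
    if "T" in c:
        r=np.hypot(q[0],q[1]);t=np.arctan2(r,q[2]);return c["cx"]+c["fx"]*t*q[0]/r,c["cy"]+c["fx"]*t*q[1]/r
    return c["cx"]+c["fx"]*q[0]/q[2],c["cy"]+c["fy"]*q[1]/q[2]
def wrist(name):
    s=robot.sense();c=robot.read_camera("wrist")
    T=np.eye(4);T[:3,:3]=R.from_quat(s["eef_rot"]).as_matrix();T[:3,3]=s["position"]
    c["T"]=T@np.array(c["T_tool_cam"]);pickle.dump(c,open(name+".pkl","wb"))
    cv2.imwrite(f"pics/{name}.png",c["image"][:,:,::-1]);return c
def todelta(p,yaw_y=None):
    "tool-axes shift from current pose to world TCP p; turn about tool z so tool y lies along yaw_y, tool down"
    s=robot.sense();r=R.from_quat(s["eef_rot"])
    out=r.inv().apply(np.array(p)-s["position"]);rv=None
    if yaw_y is not None:
        y=np.array([np.cos(yaw_y),np.sin(yaw_y),0]);
        c=[(r.inv()*R.from_matrix(np.c_[np.cross(q,[0,0,-1]),q,[0,0,-1]])).as_rotvec() for q in(y,-y)]
        rv=[v.round(3) for v in c]
    return out.round(1),rv
E
python3 - <<'E'
from h import *
d=pickle.load(open("c0.pkl","rb"))
t,s=d["top"],d["scene"]
print("cap",onz(t,268,192,154),"knob",onz(t,320,190,96),"lock",onz(t,357,187,80))
for p in[(213,182),(217,222),(362,208),(358,166)]:print(onz(t,*p,10))
a=cv2.resize(t["image"][155:255,200:370],None,fx=4.7,fy=4.7,interpolation=2)[:295*2]
b=cv2.resize(s["image"][170:280,195:370],None,fx=4.5,fy=4.5,interpolation=2)
cv2.imwrite("pics/a.png",a[:,:,::-1]);cv2.imwrite("pics/b.png",b[:,:,::-1])
w=wrist("w0");print(w["fx"],w["cx"],w["cy"],np.array(w["T_tool_cam"]).round(3).tolist())
E
```

```text
cap [536.93840295   6.37142815 154.        ] knob [ 549.76674029 -142.1499243    96.        ] lock [ 561.92683501 -251.53207079   80.        ]
[574.3928388  172.77358863  10.        ]
[452.10637849 156.99399572  10.        ]
[ 503.87089778 -286.26111856   10.        ]
[ 633.4566151  -273.63036081   10.        ]
297.3186396354542 260.2277756682574 194.3884158303272 [[0.0, -0.963, -0.268, 66.739], [1.0, 0.0, 0.001, 0.753], [-0.001, -0.268, 0.963, -170.262], [0.0, 0.0, 0.0, 1.0]]
```

View pics/a.png

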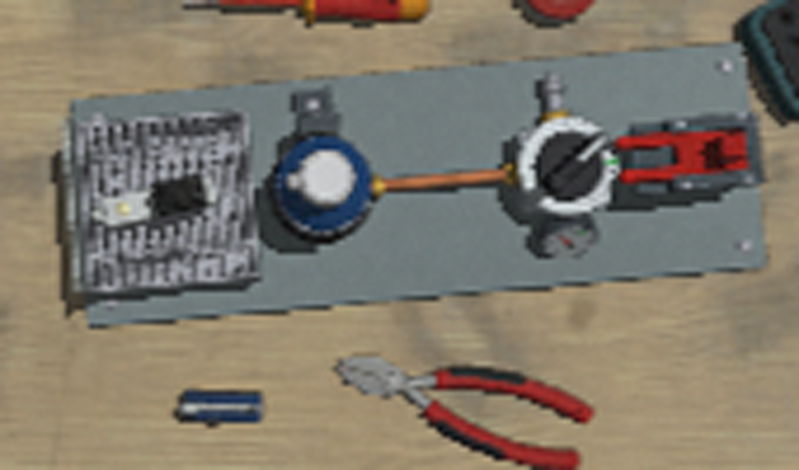

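Pointer is at about 0.8 rad; the stand yaw is roughly 0.12 rad with the knob near (550,-142). Moving over it for wrist views.

Units first: shifts go in shares of 62.5 mm and turns go in units of 0.25 rad. So -42 mm is -0.672, -40 mm is -0.64.

```bash
python3 shift.py '[[-0.64, -0.672, -0.128, 0, 0, 0], [-0.64, -0.672, -0.128, 0, 0, 0], [-0.64, -0.672, -0.128, 0, 0, 0], [-0.64, -0.672, -0.128, 0, 0, 0], [-0.64, -0.672, -0.128, 0, 0, 0], [-0.64, -0.672, -0.128, 0, 0, 0], [-0.64, -0.672, -0.128, 0, 0, 0], [-0.64, -0.672, -0.128, 0, 0, 0], [-0.64, -0.672, -0.128, 0, 0, 0], [-0.64, -0.672, -0.128, 0, 0, 0], [-0.64, -0.672, -0.128, 0, 0, 0], [-0.64, -0.672, -0.128, 0, 0, 0]]'; python3 shift.py '[[0, 0, 0, 0, 0, 0], [0, 0, 0, 0, 0, 0], [0, 0, 0, 0, 0, 0]]'; python3 -c "
from h import *
wrist('w1')"
```

```text
time_s: 1.65
position: [495.1, -19.1, 299.9]
eef_rot: [0.141, 0.99, 0.0, 0.0]
wrist_force: [1.6, -0.3, 0.3]
finger_gap: 85.5
grip_force: 0.0
time_s: 2.02
position: [494.2, -16.2, 299.5]
eef_rot: [0.14, 0.99, 0.0, -0.0]
wrist_force: [-0.3, -0.2, -0.1]
finger_gap: 85.5
grip_force: 0.0
```

View pics/w1.png

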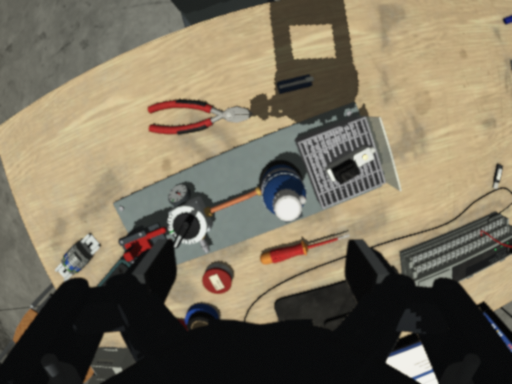

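Wrist view 1 shows the knob at (187,228), cap at (289,208), red lock at (140,240) and dial ring around the knob. Taking a second view, closer.

Converted, -38 mm is -0.608, 13 mm is 0.208.

```bash
python3 shift.py '[[-0.048, -0.608, 0.208, 0, 0, 0], [-0.048, -0.608, 0.208, 0, 0, 0], [-0.048, -0.608, 0.208, 0, 0, 0], [0, 0, 0, 0, 0, 0], [0, 0, 0, 0, 0, 0], [0, 0, 0, 0, 0, 0]]'; python3 -c "
from h import *
c=wrist('w2');print(proj(c,[550,-142,96]))
im=cv2.resize(c['image'][110:330,130:420],None,fx=2.7,fy=2.7,interpolation=2);cv2.imwrite('pics/w2c.png',im[:,:,::-1])
"
```

```text
time_s: 2.82
position: [472.1, -128.2, 261.5]
eef_rot: [0.139, 0.99, -0.0, 0.001]
wrist_force: [-0.0, 0.7, -0.4]
finger_gap: 85.5
grip_force: 0.0
(np.float64(266.1783706168219), np.float64(235.0985313905411))
```

View pics/w2c.png

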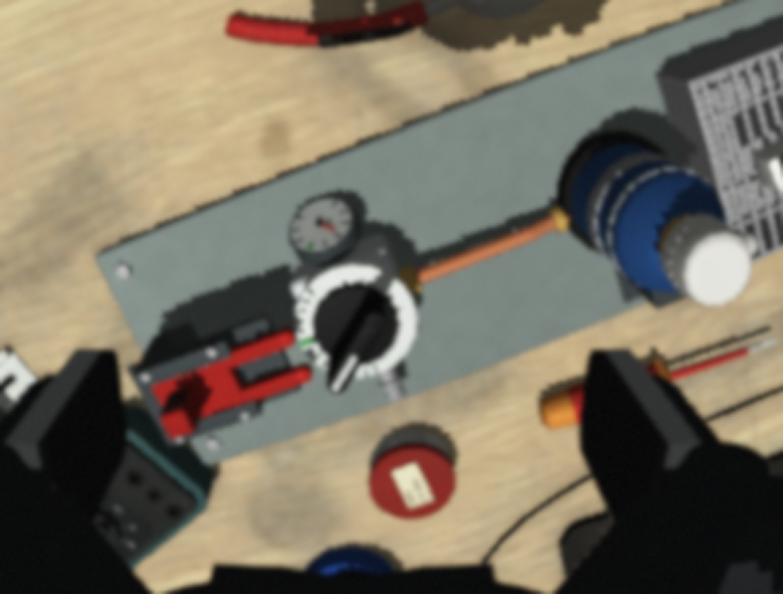

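Crop of wrist view 2: dial ring centred at about (358,322), pointer from (335,388) to (375,305), cap top at (715,270), lock tab at (185,395). Measuring by masks from the two wrist views.

```bash
cat > m.py <<'E'
from h import *
w=[pickle.load(open(f"{n}.pkl","rb")) for n in("w1","w2")]
def white(c,u,v,r,th):
    im=c["image"].astype(int);m=((im.min(2)>th)&(np.ptp(im,axis=2)<30)).astype(np.uint8)
    k=np.zeros_like(m);cv2.circle(k,(int(u),int(v)),int(r),1,-1);return m*k
def ell(m):
    cs,_=cv2.findContours(m,0,1);cs=sorted(cs,key=cv2.contourArea)[-1];(u,v),ax,_=cv2.fitEllipse(cv2.convexHull(cs));return u,v,ax
capg=[(289,208,18),(394.5,210,18)];kn=[(187,225,30),(262.5,229,34)]
cap=[];ring=[]
for c,g,k in zip(w,capg,kn):
    e=ell(white(c,*g,200));cap.append(ray(c,*e[:2]));
    f=ell(white(c,*k,150));ring.append(ray(c,*f[:2]));print("cap",np.round(e[:2],1),np.round(e[2],1),"ring",np.round(f[:2],1),np.round(f[2],1))
for n,rs in(("cap",cap),("ring",ring)):
    p,e=tri(*rs);print(n,p.round(1),np.round(e,1))
c=w[1]
# plate long edges, z 10 (crop px -> full)
E=[((100,253),(580,62)),((215,460),(640,305))]
for a,b in E:
    P=[onz(c,130+x/2.7,110+y/2.7,10) for x,y in(a,b)];d=P[1]-P[0];print("edge",P[0].round(1),P[1].round(1),"yaw",np.arctan2(-d[0],d[1]).round(3))
o=ring
m=white(c,130+348/2.7,110+365/2.7,12,130);print("pointer px",np.argwhere(m)[:, ::-1].mean(0))
for x,y in((335,388),(378,292),(372,310)):print(onz(c,130+x/2.7,110+y/2.7,96).round(1))
E
python3 m.py
python3 -c "
from h import *
c=pickle.load(open('w2.pkl','rb'));im=cv2.resize(c['image'][195:285,175:315],None,fx=5.7,fy=5.7,interpolation=2);im=np.clip(im.astype(float)*1.0,0,255);im=(255*(im/255)**.6).astype('uint8');cv2.imwrite('pics/w2d.png',im[:,:,::-1])"
```

```text
cap [287.4 208.6] [21.9 23.7] ring [190.2 226.9] [32.9 43.7]
cap [395.5 210. ] [20.8 24.3] ring [248.3 221.6] [20.  47.6]
cap [539.6   3.7 152.2] [0. 0.]
ring [ 586.2 -180.9  -49.4] [7.5 7.5]
edge [ 496. -283.   10.] [466.2   2.1  10. ] yaw 0.104
edge [ 641.2 -263.7   10. ] [613.5   8.9  10. ] yaw 0.102
pointer px [258.71774194 246.58064516]
[ 570.5 -163.6   96. ]
[ 529.9 -131.6   96. ]
[ 537.4 -136.5   96. ]
```

View pics/w2d.png

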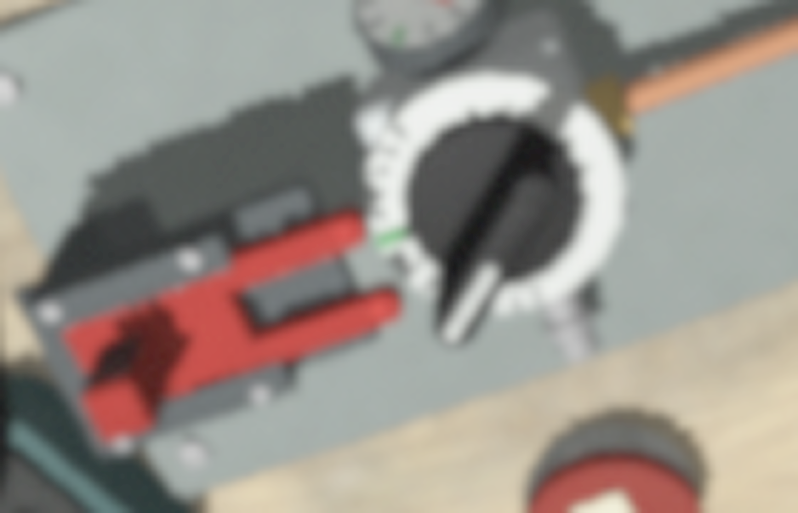

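Enhanced crop: dial ring spans x 365–628 and y 70–315, centred at (497,193). The bar's top face runs from the pointer tip (452,338) to about (538,178). The tab top is near (120,415).

```bash
python3 - <<'E'
from h import *
c=pickle.load(open("w2.pkl","rb"));c1=pickle.load(open("w1.pkl","rb"))
f=lambda x,y:(175+x/5.7,195+y/5.7)
for z in(58,62,66):print("ring",z,onz(c,*f(497,193),z).round(1), "w1",onz(c1,187,226,z).round(1))
for q in((452,338),(495,258),(538,178),(458,330),(490,268)):print(q,onz(c,*f(*q),96).round(1))
a,b=onz(c,*f(458,335),96),onz(c,*f(492,265),96);print("ptr ang",np.arctan2((a-b)[1],(a-b)[0]))
g=onz(c,*f(392,238),62);print("green",g)
# red tab: red pixels in both
print("tab",onz(c,*f(120,415),104).round(1))
cap=np.array([539.6,3.7])
for yaw in(.1,.12):
    y=np.array([-np.sin(yaw),np.cos(yaw)]);print(yaw,"knob from cap",(cap-155*y).round(1),"tab0",(cap-250*y).round(1))
t=pickle.load(open("c0.pkl","rb"))["top"]
print("top: knob",onz(t,200+560/4.7,155+165/4.7,62).round(1),"cap",onz(t,200+327/4.7,155+177/4.7,154).round(1),onz(t,200+745/4.7,155+45/4.7,10),onz(t,200+765/4.7,155+267/4.7,10),onz(t,200+72/4.7,155+100/4.7,10),onz(t,200+90/4.7,155+325/4.7,10))
E
```

```text
ring 58 [ 555.7 -148.4   58. ] w1 [ 557.4 -149.    58. ]
ring 62 [ 554.1 -148.    62. ] w1 [ 556.1 -147.5   62. ]
ring 66 [ 552.5 -147.6   66. ] w1 [ 554.9 -146.1   66. ]
(452, 338) [ 571.4 -163.5   96. ]
(495, 258) [ 555.2 -149.    96. ]
(538, 178) [ 539.8 -135.1   96. ]
(458, 330) [ 569.9 -161.7   96. ]
(490, 268) [ 557.2 -150.7   96. ]
ptr ang -0.6917310875540879
green [ 558.40934401 -175.20013797   62.        ]
tab [ 567.  -239.9  104. ]
0.1 knob from cap [ 555.1 -150.5] tab0 [ 564.6 -245.1]
0.12 knob from cap [ 558.2 -150.2] tab0 [ 569.5 -244.5]
top: knob [ 552.1 -145.4   62. ] cap [535.3   2.1 154. ] [ 637.93275238 -275.20138347   10.        ] [ 492.24348059 -288.63587656   10.        ] [592.22380367 166.1631648   10.        ] [445.70528701 150.25927406  10.        ]
```

Converted, -28.5 mm is -0.456, 5 mm is 0.08, 0.147 rad is 0.588.

```bash
python3 shift.py '[[-0.456, 0.0144, 0.4, 0, 0, 0], [-0.456, 0.0144, 0.4, 0, 0, 0], [-0.456, 0.0144, 0.4, 0, 0, 0], [0, 0, 0.16, 0, 0, 0.588], [0, 0, 0.16, 0, 0, 0.588], [0, 0, 0.08, 0, 0, 0.588], [0, 0, 0, 0, 0, 0], [0, 0, 0, 0, 0, 0]]' 40 40; python3 -c "
from h import *
c=wrist('w3');print(todelta([555,-149,80],0.85));print(proj(c,[555,-149,96]))
im=cv2.resize(c['image'][150:350,130:390],None,fx=3,fy=3,interpolation=2);cv2.imwrite('pics/w3c.png',im[:,:,::-1])
"
```

```text
time_s: 3.88
position: [554.9, -150.1, 161.4]
eef_rot: [0.352, 0.936, -0.0, 0.0]
wrist_force: [-0.8, -0.4, -0.6]
finger_gap: 39.9
grip_force: 0.0
(array([ 0.9,  0.9, 81.5]), [array([0.   , 0.001, 0.   ]), array([-2.000e-03,  1.000e-03, -3.141e+00])])
(np.float64(259.7357772963654), np.float64(195.53418628531787))
```

View pics/w3c.png

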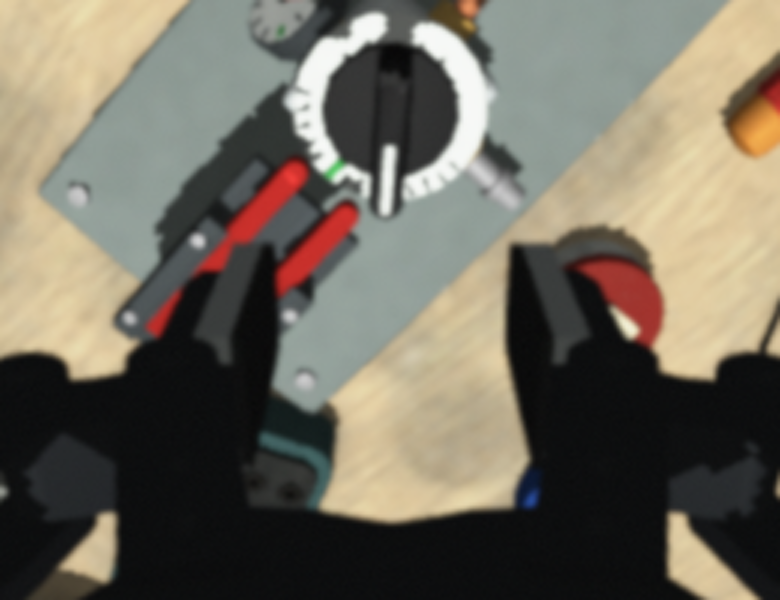

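The bar is centred between the fingers (crop column 389) and parallel to the pads. Descending and gripping.

Converted, 1 mm is 0.016, 20 mm is 0.32.

```bash
python3 shift.py '[[0.016, 0.016, 0.32, 0, 0, 0], [0, 0, 0.32, 0, 0, 0], [0, 0, 0.32, 0, 0, 0], [0, 0, 0.224, 0, 0, 0], [0, 0, 0.12, 0, 0, 0], [0, 0, 0, 0, 0, 0], [0, 0, 0, 0, 0, 0]]'; python3 shift.py '[[0, 0, 0, 0, 0, 0], [0, 0, 0, 0, 0, 0], [0, 0, 0, 0, 0, 0], [0, 0, 0, 0, 0, 0]]' 0 40
```

```text
time_s: 4.8
position: [555.1, -149.3, 80.2]
eef_rot: [0.354, 0.935, -0.0, 0.001]
wrist_force: [0.2, -0.4, -0.3]
finger_gap: 40.0
grip_force: 0.0
time_s: 5.3
position: [554.5, -149.0, 79.4]
eef_rot: [0.354, 0.935, -0.0, 0.0]
wrist_force: [0.1, 0.7, 0.2]
finger_gap: 0.2
grip_force: 0.0
```

Gap is 0.2, so the fingers closed on nothing. Checking.

```bash
python3 -c "
from h import *
c=wrist('w4');im=c['image'][60:360,60:460];s=robot.read_camera('scene')['image'][190:280,260:380]
a=cv2.resize(im,(533,400),interpolation=2);b=cv2.resize(s,None,fx=2.2,fy=2.2);o=np.zeros((600,533,3),'uint8');o[:400]=a;o[400:598,:264]=b
cv2.imwrite('pics/w4c.png',o[:,:,::-1]);print(robot.sense())
"
```

```text
{'time_s': 5.4, 'joints': array([-3.92220866e-01,  4.20182478e-02,  1.83968927e+00, -3.29538936e-05,
        1.25988559e+00, -1.24020924e+00]), 'qd': array([-0.00153094,  0.00113875, -0.00134956,  0.00092895,  0.00195472,
        0.00035756]), 'effort': array([-5.25348933e-04, -3.60348344e+01, -3.41718507e+01, -3.90631667e-04,
       -6.61537956e-05, -1.64008344e-05]), 'position': array([ 554.42045194, -149.05072804,   79.32752994]), 'eef_rot': array([ 3.53583148e-01,  9.35403099e-01, -1.56724633e-05, -7.12129654e-07]), 'wrist_force': array([0.28660092, 0.43432969, 0.09582436]), 'torque': array([-0.03529959,  0.01631913, -0.0536477 ]), 'grip_force': 0.0, 'finger_gap': 0.18565745075281784}
```

View pics/w4c.png

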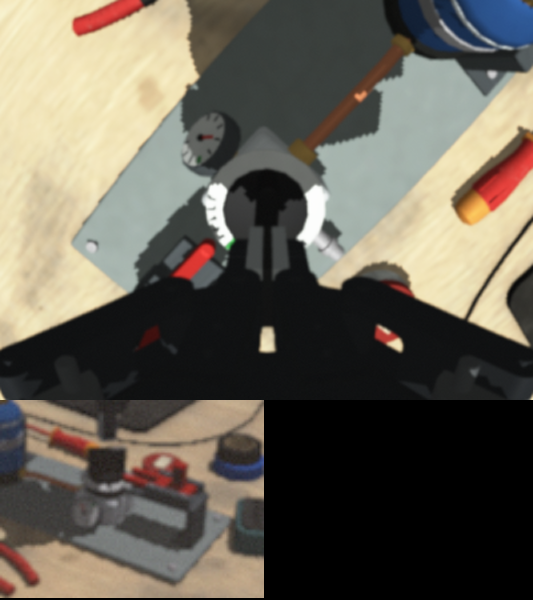

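The view shows the fingers at about (268,250), seemingly in front of or over the bar. I need to check the geometry numerically.

```bash
python3 -c "
from h import *
c=pickle.load(open('w4.pkl','rb'));s=robot.read_camera('scene');pickle.dump(s,open('s4.pkl','wb'))
p=robot.sense()['position']
for n,q in (('tcp',p),('knobtop',[555,-149,96]),('ring',[555,-149,62])):
  u,v=proj(c,q);a,b=proj(s,q);print(n,'w',((u-60)*1.333,(v-60)*1.333),'scene',((a-260)*2.2,(b-190)*2.2))
im=s['image'][160:250,270:350];a=cv2.resize(im,None,fx=6.6,fy=6.6,interpolation=2)
b=cv2.resize(c['image'][180:300,210:310],None,fx=2.6,fy=5,interpolation=2)
b=cv2.resize(c['image'][190:270,230:290],None,fx=4.4,fy=4.4,interpolation=2)
o=np.zeros((600,800,3),'uint8');o[:a.shape[0],:a.shape[1]]=a;o[:b.shape[0],530:530+b.shape[1]]=b;o=(255*(o/255)**.5).astype('uint8')
cv2.imwrite('pics/x.png',o[:,:,::-1])
"
```

```text
tcp w (np.float64(264.0858019356376), np.float64(220.51041847571815)) scene (np.float64(105.86009772007351), np.float64(58.49995789686128))
knobtop w (np.float64(264.85101880896997), np.float64(235.8886241730761)) scene (np.float64(106.66044164358814), np.float64(45.71765547396809))
ring w (np.float64(265.1583280126776), np.float64(208.6716825367984)) scene (np.float64(105.5658660715937), np.float64(71.10882096478387))
```

View pics/x.png

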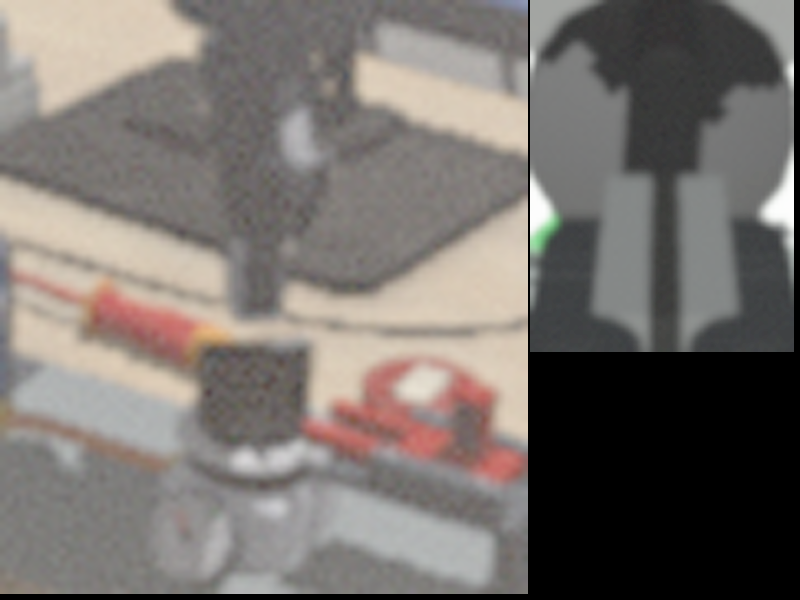

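In the scene camera the fingertips end at x.png row ~315, which is about z 105. The bar top is at row ~345, and the reported TCP at z 79 would be at row 373. So the shut tips sit roughly 25 mm short of the reported TCP, above the bar. I'll probe down gently onto the bar to calibrate the tip height.

```bash
for i in 1 ; do python3 shift.py '[[0, 0, 0.024, 0, 0, 0], [0, 0, 0.024, 0, 0, 0], [0, 0, 0, 0, 0, 0]]'; python3 shift.py '[[0, 0, 0.016, 0, 0, 0], [0, 0, 0.016, 0, 0, 0], [0, 0, 0, 0, 0, 0]]'; done | grep -E 'pos|wrist_f'
```

```text
position: [554.3, -149.0, 76.0]
wrist_force: [0.2, -0.5, -0.6]
position: [554.4, -149.0, 74.2]
wrist_force: [-0.1, -0.3, -0.8]
```

Converted, 1 mm is 0.016.

```bash
python3 shift.py '[[0, 0, 0.016, 0, 0, 0], [0, 0, 0.016, 0, 0, 0], [0, 0, 0, 0, 0, 0]]'| grep -E 'pos|wrist_f'; python3 shift.py '[[0, 0, 0.016, 0, 0, 0], [0, 0, 0.016, 0, 0, 0], [0, 0, 0, 0, 0, 0]]'| grep -E 'pos|wrist_f'
```

```text
position: [554.3, -149.0, 72.1]
wrist_force: [-0.1, -0.3, 0.2]
position: [554.3, -149.0, 70.2]
wrist_force: [1.2, -0.8, 1.1]
```

```bash
for k in 1; do python3 shift.py '[[0, 0, 0.016, 0, 0, 0], [0, 0, 0, 0, 0, 0]]'| grep -E 'pos|wrist_f'; python3 shift.py '[[0, 0, 0.016, 0, 0, 0], [0, 0, 0, 0, 0, 0]]'| grep -E 'pos|wrist_f';python3 shift.py '[[0, 0, 0.016, 0, 0, 0], [0, 0, 0, 0, 0, 0]]'| grep -E 'pos|wrist_f'; done
```

```text
position: [554.4, -149.0, 69.2]
wrist_force: [0.8, 0.3, 0.2]
position: [554.6, -149.1, 68.6]
wrist_force: [0.1, 0.2, 0.4]
position: [554.7, -149.1, 68.5]
wrist_force: [-1.9, 1.1, 6.8]
```

Contact at reported z 68.5 with the bar top at 96: the actual tips sit about 27.5 mm above the reported TCP. Lifting, opening, and regrasping 15 mm deep on the bar (reported z ≈ 53).

```bash
python3 shift.py '[[0, 0, -0.096, 0, 0, 0], [0, 0, -0.096, 0, 0, 0], [0, 0, 0, 0, 0, 0], [0, 0, 0, 0, 0, 0], [0, 0, 0, 0, 0, 0]]' 40 40 | grep -E 'pos|wrist_f|gap';python3 shift.py '[[0, 0, 0.096, 0, 0, 0], [0, 0, 0.112, 0, 0, 0], [0, 0, 0.112, 0, 0, 0], [0, 0, 0.08, 0, 0, 0], [0, 0, 0.032, 0, 0, 0], [0, 0, 0, 0, 0, 0], [0, 0, 0, 0, 0, 0]]'| grep -E 'pos|wrist_f|gap'; python3 shift.py '[[0, 0, 0, 0, 0, 0], [0, 0, 0, 0, 0, 0], [0, 0, 0, 0, 0, 0], [0, 0, 0, 0, 0, 0]]' 0 40
```

```text
position: [554.2, -149.0, 78.9]
wrist_force: [0.8, -0.3, 0.8]
finger_gap: 39.9
position: [554.7, -149.1, 52.6]
wrist_force: [0.1, -0.0, 0.2]
finger_gap: 40.1
time_s: 9.7
position: [554.2, -149.9, 52.7]
eef_rot: [0.354, 0.935, -0.001, -0.0]
wrist_force: [-3.8, -3.1, 3.6]
finger_gap: 8.8
grip_force: 44.3
```

```bash
python3 shift.py '[[0, 0, 0, 0, 0, 0.4], [0, 0, 0, 0, 0, 0.52], [0, 0, 0, 0, 0, 0.52], [0, 0, 0, 0, 0, 0.52], [0, 0, 0, 0, 0, 0.52], [0, 0, 0, 0, 0, 0.52], [0, 0, 0, 0, 0, 0], [0, 0, 0, 0, 0, 0], [0, 0, 0, 0, 0, 0]]'; python3 -c "
from h import *
print(todelta([554.5,-149.5,52],.1))"
```

```text
time_s: 10.82
position: [554.6, -149.6, 52.7]
eef_rot: [0.671, 0.741, -0.0, 0.001]
wrist_force: [-3.3, -4.8, 3.9]
finger_gap: 8.8
grip_force: 44.4
(array([ 0.1, -0.1,  0.7]), [array([ 0.   ,  0.001, -0.001]), array([ 2.000e-03, -0.000e+00,  3.141e+00])])
```

The knob is turned to 1.57. Releasing, lifting, and moving back so the wrist camera can see the knob and tab.

```bash
python3 shift.py '[[0, 0, 0, 0, 0, 0], [0, 0, 0, 0, 0, 0], [0, 0, -0.16, 0, 0, 0], [0, 0, -0.48, 0, 0, 0], [0, 0, -0.64, 0, 0, 0], [-0.48, 0, 0, 0, 0, 0], [-0.48, 0, 0, 0, 0, 0], [-0.48, 0, 0, 0, 0, 0], [0, 0, 0, 0, 0, 0], [0, 0, 0, 0, 0, 0]]' 45 40; python3 -c "
from h import *
c=wrist('w5');print(proj(c,[554.5,-149.5,96]),proj(c,[563.7,-241,104]))
im=cv2.resize(c['image'][90:290,160:360],None,fx=3,fy=3,interpolation=2);cv2.imwrite('pics/w5c.png',im[:,:,::-1])
print(todelta([563.7,-241,55],.1))
"
```

```text
time_s: 12.08
position: [563.3, -238.0, 132.5]
eef_rot: [0.672, 0.741, 0.0, -0.0]
wrist_force: [0.2, -0.2, 0.5]
finger_gap: 45.0
grip_force: 0.0
(np.float64(258.1936741573014), np.float64(84.1790211397015)) (np.float64(258.5108665557705), np.float64(216.1711513872479))
(array([-3.4,  0.1, 77.4]), [array([ 0.   , -0.001, -0.001]), array([-1.00e-03, -0.00e+00,  3.14e+00])])
```

View pics/w5c.png

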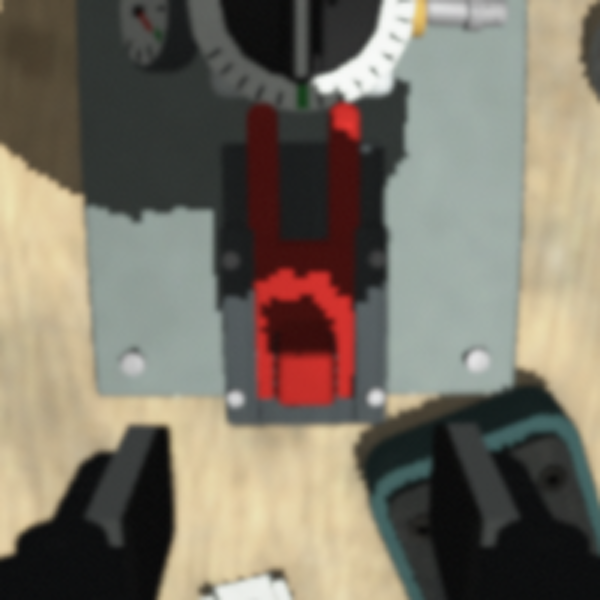

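The pointer is on the green mark and between the prongs (pointer column 301, prongs 262/345). The tab top is at about (306,380), centred between the fingers. Descending, then pinching the tab across x.

```bash
python3 -c "
from h import *
a=pickle.load(open('w2.pkl','rb'));b=pickle.load(open('w5.pkl','rb'))
print('tab',tri(ray(a,175+120/5.7,195+415/5.7),ray(b,160+306/3,90+380/3)))"
python3 shift.py '[[-0.0544, 0.016, 0.32, 0, 0, 0], [0, 0, 0.4, 0, 0, 0], [0, 0, 0.32, 0, 0, 0], [0, 0, 0.128, 0, 0, 0], [0, 0, 0.072, 0, 0, 0], [0, 0, 0, 0, 0, 0]]'|grep -E 'pos|wrist_f|gap'; python3 shift.py '[[0, 0, 0, 0, 0, 0], [0, 0, 0, 0, 0, 0], [0, 0, 0, 0, 0, 0], [0, 0, 0, 0, 0, 0]]' 0 40
```

```text
tab (array([ 566.17495038, -239.82080558,  105.78154156]), [np.float64(0.635086990821749), np.float64(0.6350869908217559)])
position: [564.9, -242.0, 55.1]
wrist_force: [-0.2, 0.2, 0.3]
finger_gap: 44.9
time_s: 13.38
position: [564.7, -242.4, 55.8]
eef_rot: [0.672, 0.741, -0.0, 0.0]
wrist_force: [-4.0, 0.1, 5.7]
finger_gap: 13.1
grip_force: 40.5
```

```bash
python3 shift.py '[[0.08, 0, 0, 0, 0, 0], [0.08, 0, 0, 0, 0, 0], [0.08, 0, 0, 0, 0, 0], [0.08, 0, 0, 0, 0, 0], [0.08, 0, 0, 0, 0, 0], [0.08, 0, 0, 0, 0, 0], [0, 0, 0, 0, 0, 0]]'; python3 shift.py '[[0.016, 0, 0, 0, 0, 0], [0.016, 0, 0, 0, 0, 0], [0.016, 0, 0, 0, 0, 0], [0, 0, 0, 0, 0, 0]]'|grep -E 'pos|wrist_f'; python3 shift.py '[[0.016, 0, 0, 0, 0, 0], [0.016, 0, 0, 0, 0, 0], [0, 0, 0, 0, 0, 0]]'|grep -E 'pos|wrist_f'
```

```text
time_s: 14.25
position: [561.4, -212.3, 55.8]
eef_rot: [0.671, 0.741, -0.001, 0.0]
wrist_force: [-4.5, -0.7, 7.4]
finger_gap: 13.0
grip_force: 40.7
position: [561.2, -209.9, 55.8]
wrist_force: [-5.2, -2.5, 6.2]
position: [561.2, -209.9, 55.9]
wrist_force: [-3.5, -7.6, 4.5]
```

Converted, 1.5 mm is 0.024.

```bash
python3 shift.py '[[0.024, 0, 0, 0, 0, 0], [0.024, 0, 0, 0, 0, 0], [0.024, 0, 0, 0, 0, 0], [0, 0, 0, 0, 0, 0], [0, 0, 0, 0, 0, 0]]'|grep -E 'pos|wrist_f|time'
```

```text
time_s: 15.75
position: [561.2, -209.9, 56.1]
wrist_force: [-2.2, -22.1, -1.3]
```

Hard stop at 22 N, so the lock is home. Backing off the load, releasing, lifting, and checking the picture.

Converted, -6 mm is -0.096.

```bash
python3 shift.py '[[-0.096, 0, 0, 0, 0, 0], [0, 0, 0, 0, 0, 0], [0, 0, 0, 0, 0, 0]]' 40 40 |grep -E 'pos|wrist_f|gap'; python3 shift.py '[[0, 0, 0, 0, 0, 0], [0, 0, -0.32, 0, 0, 0], [0, 0, -0.64, 0, 0, 0], [0, 0, -0.64, 0, 0, 0], [0, 0, -0.16, 0, 0, 0], [0, 0, 0, 0, 0, 0], [0, 0, 0, 0, 0, 0]]' 0 40; python3 -c "
from h import *
c=wrist('w6')
im=cv2.resize(c['image'][70:290,130:390],None,fx=2.7,fy=2.7,interpolation=2);cv2.imwrite('pics/w6c.png',im[:,:,::-1])
print(proj(c,[539.6,3.7,154]))
print(todelta([539.6,3.7,152],.1))
"
```

```text
position: [561.2, -207.8, 54.4]
wrist_force: [-0.8, 0.1, 0.4]
finger_gap: 39.7
time_s: 17.0
position: [560.3, -208.0, 163.0]
eef_rot: [0.672, 0.741, -0.0, -0.001]
wrist_force: [0.2, -0.1, 0.1]
finger_gap: 0.2
grip_force: 0.0
(np.float64(258.44934256644666), np.float64(-87.61445551513313))
(array([2.127e+02, 2.000e-01, 1.110e+01]), [array([-0.003, -0.002, -0.002]), array([-3.00e-03,  4.00e-03,  3.14e+00])])
```

View pics/w6c.png

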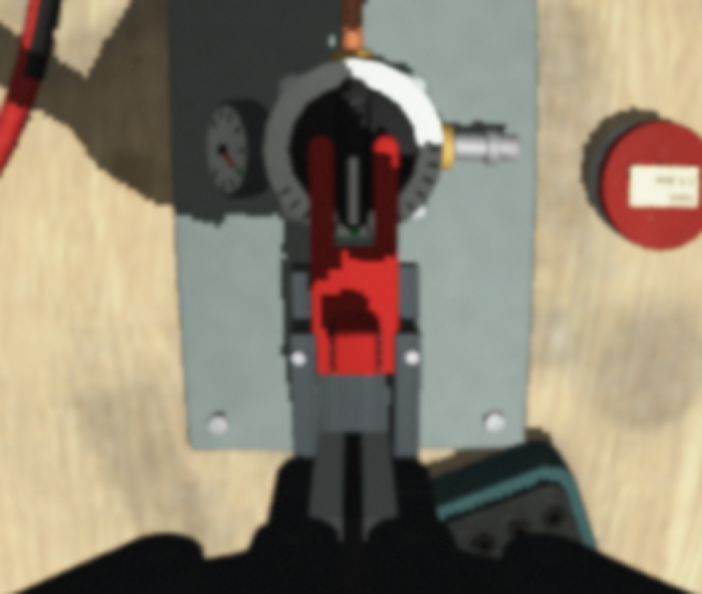

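All done with pictures: the fork straddles the bar with the pointer on green and the tab at (360,350), fully forward. Now moving over the cap with shut fingers.

Converted, 53 mm is 0.848, 8 mm is 0.128.

```bash
python3 shift.py '[[0.64, 0, 0, 0, 0, 0], [0.848, 0, 0, 0, 0, 0], [0.848, 0, 0, 0, 0, 0], [0.8, 0, 0, 0, 0, 0], [0.2672, 0, 0, 0, 0, 0], [0, 0, 0.128, 0, 0, 0], [0, 0, 0, 0, 0, 0], [0, 0, 0, 0, 0, 0]]'; python3 -c "
from h import *
c=wrist('w7');im=c['image'].astype(int)
print(proj(c,[539.3,4.2,154]),todelta([539.3,4.2,126.5],.1))
t=robot.read_camera('top');i=t['image'].astype(int);print('lock red px',np.argwhere((i[175:205,325:365,0]>120)&(i[175:205,325:365,1]<60)).mean(0))"
```

```text
time_s: 18.05
position: [540.5, 1.8, 156.4]
eef_rot: [0.672, 0.74, -0.0, -0.0]
wrist_force: [-0.4, -0.2, 0.5]
finger_gap: 0.1
grip_force: 0.0
(np.float64(256.5348450536808), np.float64(221.98445014592448)) (array([ 2.4, -1.1, 30.1]), [array([-0.   ,  0.   , -0.004]), array([0.000e+00, 1.000e-03, 3.138e+00])])
lock red px [12.82962963 11.39259259]
```

Converted, 5 mm is 0.08, -1 mm is -0.016.

```bash
python3 shift.py '[[0.0384, -0.016, 0.16, 0, 0, 0], [0, 0, 0.16, 0, 0, 0], [0, 0, 0.08, 0, 0, 0], [0, 0, 0.016, 0, 0, 0], [0, 0, 0, 0, 0, 0]]'|grep -E 'pos|wrist_f'; python3 shift.py '[[0, 0, 0.016, 0, 0, 0], [0, 0, 0.016, 0, 0, 0], [0, 0, 0.016, 0, 0, 0], [0, 0, 0, 0, 0, 0]]'|grep -E 'pos|wrist_f'
```

```text
position: [539.4, 5.4, 130.9]
wrist_force: [-0.4, 1.1, -0.3]
position: [539.2, 5.4, 127.7]
wrist_force: [0.0, -0.4, 0.8]
```

Converted, 1 mm is 0.016.

```bash
python3 shift.py '[[0, 0, 0.016, 0, 0, 0], [0, 0, 0.016, 0, 0, 0], [0, 0, 0.016, 0, 0, 0], [0, 0, 0.016, 0, 0, 0], [0, 0, 0, 0, 0, 0]]'|grep -E 'pos|wrist_f'
```

```text
position: [539.4, 5.4, 124.2]
wrist_force: [-2.1, 0.1, 3.2]
```

```bash
python3 shift.py '[[0, 0, 0.032, 0, 0, 0], [0, 0, 0.032, 0, 0, 0]]'|grep -E 'time|pos|wrist_f'; python3 shift.py '[[0, 0, 0.032, 0, 0, 0], [0, 0, 0.032, 0, 0, 0]]'|grep -E 'time|pos|wrist_f'
```

```text
time_s: 20.15
position: [539.4, 5.4, 120.5]
wrist_force: [-4.7, 0.1, 7.4]
time_s: 20.4
position: [539.6, 5.4, 118.4]
wrist_force: [-10.2, 1.4, 20.3]
```

Units first: shifts go in shares of 62.5 mm and turns go in units of 0.25 rad. So -0.3 mm is -0.0048.

```bash
python3 shift.py '[[0, 0, -0.0048, 0, 0, 0]]'|grep -E 'time|pos|wrist_f'; python3 shift.py '[[0, 0, 0, 0, 0, 0], [0, 0, 0, 0, 0, 0]]'|grep -E 'time|pos|wrist_f'; python3 shift.py '[[0, 0, 0, 0, 0, 0], [0, 0, -0.048, 0, 0, 0], [0, 0, -0.08, 0, 0, 0], [0, 0, -0.16, 0, 0, 0], [0, 0, -0.4, 0, 0, 0], [0, 0, -0.4, 0, 0, 0], [0, 0, 0, 0, 0, 0], [0, 0, 0, 0, 0, 0], [0, 0, 0, 0, 0, 0]]'; python3 -c "
from h import *
c=robot.read_camera('top');d=pickle.load(open('c0.pkl','rb'))['top']
a=np.abs(c['image'].astype(int)-d['image']).max(2)
for n,(x0,x1,y0,y1) in dict(valve=(215,252,182,220),switch=(232,262,232,250),cutter=(268,330,226,258),driver=(236,294,148,162),tin=(306,330,140,160)).items():print(n,(a[y0:y1,x0:x1]>60).sum())
w=wrist('w8')
"
```

```text
time_s: 20.52
position: [539.5, 5.4, 118.5]
wrist_force: [-6.9, 0.0, 13.1]
time_s: 20.78
position: [539.6, 5.4, 118.5]
wrist_force: [-7.1, 1.5, 13.1]
time_s: 21.9
position: [538.3, 5.5, 182.2]
eef_rot: [0.672, 0.741, -0.001, -0.001]
wrist_force: [-0.6, 0.9, -0.2]
finger_gap: -0.2
grip_force: 0.0
valve 526
switch 371
cutter 593
driver 258
tin 5
```

```bash
python3 -c "
from rig import robot
print(robot.close_job())"
```

```text
the job is handed in; nothing more can be done
None
```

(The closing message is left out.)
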